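# Park the etching press star wheel

## Robot

A 7-joint arm with a two-finger parallel gripper is mounted at the origin on the work surface. World frame = base frame: x ahead of the robot, y to its left, z up, the work surface at z = 0. Lengths are in mm, angles in rad, forces in N, time in s.
With the tool pointing down it reaches from about 425 to 1025 mm from the base axis. Payload 9.4 kg.
Tool frame: the origin (TCP) lies midway between the tips of the shut fingers; the grasp point (between the pads) lies 19 mm behind it; z points along the fingers, y is the direction in which the jaws open and shut (so a half turn about z gives the same grasp; the last joint's range is limited). The gripper opens to 93 mm and grips with 3 to 60 N. Pads are 15 mm wide; open, the fingers measure 128 mm over their backs; the gripper's body (75 mm by 188 mm) begins 65 mm behind the grasp point.
Start: joints at [-1.284, 0.599, -0.003, 1.599, 0.002, 0.943, -0.08], TCP at [257.98, 677.547, 218.618] pointing down, gripper open.
Joint ranges: [-2.57, 2.57], [-0.35, 1.97], [-1.29, 1.29], [0.11, 2.56], [-1.05, 4.19], [0.11, 1.86], [-2.63, 2.63]. Speed limits (rad/s): [2.22, 2.22, 3.01, 3.01, 3.14, 3.14, 3.14].

## Interface

Orientations are given as a unit quaternion [x, y, z, w].
In Python, from station import robot gives the robot as it stands. The module is installed in compiled form; this text tells all that it offers.
- The arm moves only by the tool move_arm, never from a script. Its argument "motion" is text: rows parted by semicolons, each of 6 numbers parted by spaces: the shift along the tool's x, y, z in cm, then the turn, a rotation vector about the tool's x, y, z in rad. A call has exactly 5 rows; each row shifts and turns the pose as measured when the row begins, along the tool's axes as they then stand; what a row does not reach is not made up. A row lasts 1/8 s, in which the tool goes at most 62.5 mm and 10.7 degrees, less where a joint would pass 70% of its speed; a pose out of reach is approached as far as the arm can. A call is refused whole if a number of a shift passes 6.25 or a number of a turn 0.188, either way. A call with a gripper value outside its range is refused whole. "grip" is the closure in counts, from 0 (fully open) to 255 (shut), set as the call begins (left out, the last holds). The fingers move at their own pace and stop on an object; "newtons" is the grip in N (left out, the last holds). Time passes only in rows, so rows that do not move let the fingers close, or fill a call up. It gives the time, the measured TCP pose, the force and the opening at its end, in the units of the state.
- robot.sense(): the state, without advancing time (a new reading comes with each control period).
- robot.snapshot(name): name is "scene" or "top" or "wrist"; returns (picture, depth): 384x512x3 uint8, red, green, blue; 384x512 float32, mm along the optical axis (not along the pixel's ray), 0 where there is no reading.
- robot.camera_info(name): a dict with "vfov" (degrees; the focal length in pixels is half the picture's height over the tangent of half this angle, whatever the lens; pixels are square), "cx", "cy" (the principal point, pixels), "D" ([k1, k2, p1, p2, k3] as OpenCV has them; the pictures are not rectified), "T" (4x4, takes a point from camera to world coordinates); the wrist camera has in their place "T_tool_cam" (4x4, takes a point from camera to tool coordinates, whose origin is the TCP and whose axes are the flange's). Camera axes: x right, y down, z forward; pixel columns grow to the right and rows downward; lengths in mm; the calibration is good to about 2 mm. A picture is of the moment at which its call begins: read the wrist's pose just before it. camera_info takes no time and is no camera call.
- robot.job_done(): hands the job in, once; it reports no verdict.
The state is a dict: "t": time; "qpos": joint angles; "dq": joint speeds; "joint_torque": joint torques, N m; "eef_pos": TCP position; "ee_rot": TCP orientation; "force": force on the tool from outside, world axes, zero at the start; "moment": the same for the moment, N m; "width": finger opening in mm.
Only numpy, scipy, OpenCV 4.12 (cv2) and the standard library are available. Lean on these libraries where they do the work, as an engineer would, in place of code of your own. Each camera call takes 0.05 s, during which the arm holds its last target.

## Task

Park the etching press: push the spokes of its star wheel round with the fingertips, one after another as needed and either way round, until the spoke with the red knob points straight up. Push gently and do not grip the wheel; leave the bottles, jars, mug and brush around the press where they are, and finish with the wheel at rest and the hand clear of it.

Things in the scene. Friction and masses are not known exactly. Their poses are not given: they have to be found in the camera images.
- press: Small green etching press, fixed. Origin on the table under the centre of its star wheel. x: level, in the wheel's plane, roughly away from the robot; y: level along the axle, from wheel into press; z up. Frame from y = +80 to +310 mm, 200 mm high (screw heads 230), bed to 180 mm either side in x, 123 mm high. In front (y < 0) only open table with small things up to 150 mm tall.
- hub (a point): Centre of the star wheel, fixed, 160 mm above the table. The wheel turns upright in the press's plane y = 0: a hub disc 52 mm across, 44 mm deep, six straight round spokes 12 mm thick, 60 degrees apart, no rim; each ends in a ball knob 30 mm in diameter, centred 130 mm from the wheel's centre. One spoke and knob are red, the other five knobs black.
- star_wheel (a joint): Angle of the star wheel, rad. 0: red knob straight up; positive: it leans to the press's -x side (pi/2 = level, towards -x). Turns both ways without limit (2 pi is upright again). Balanced, no spring; dry friction holds it where it is left, about 3 to 5 N at a knob turns it.
- red_knob (a point): Centre of the red ball knob; turns with the wheel; its z axis points outward along the red spoke. A finger pushing level against a knob whose spoke leans over 35 degrees or so can bind by friction: follow the arc of the knob there.
- ink_jar: Bystander: ink jar, loose: amber glass, black cap, 60 mm across, 65 mm tall. Origin at the centre of its underside.
- blue_bottle: Bystander: blue bottle of ink, loose, 52 mm across, 140 mm tall. Origin at the centre of its underside.
- paint_brush: Bystander: yellow paint brush, loose, lying flat, 160 mm long.
- mug: Bystander: white mug, loose, 80 mm across, 90 mm tall. Origin at the centre of its underside.
- white_bottle: Bystander: white bottle of varnish, loose, red cap, 56 mm across, 150 mm tall. Origin at the centre of its underside.
- glass_jar: Bystander: clear glass jar, loose, steel lid, 72 mm across, 85 mm tall. Origin at the centre of its underside.

How it is judged (in metres and radians):
At the end, for the whole second after the job is handed in: The red spoke points up within 0.09 rad (about 5 degrees), the red knob above the hub, and the wheel is at rest (under 0.05 rad/s) (angle between red_knob's own z axis and vertical below 0.09 rad and height (world z) of red_knob above 0.285 m and velocity of joint star_wheel between -0.05 and 0.05 rad/s); the robot touches nothing.
It fails at once if the press or its wheel is gripped or forced: the hand's contact force on it is over 35 N (contact force between any of the fingers, the arm and press above 35 N).
It fails at once if a bystander is moved, tipped or lifted: its origin more than 30 mm from where it stood, or tipped over 0.4 rad (distance of any of ink_jar, blue_bottle, paint_brush, mug, white_bottle, glass_jar from where it was at the start of the episode above 0.03 m or angle between any of ink_jar, blue_bottle, mug, white_bottle, glass_jar's own z axis and vertical above 0.4 rad).
It also fails if it takes over 64 s, if anything falls off the work surface, if the arm or the gripper's body presses on something with over 40 N, if the wrist force passes 120 N, or if a joint passes its speed limit or range.

## Working session

There is one attempt and no reset: what is moved stays moved. The work goes in short steps, Python scripts to look and compute and a tool call to move; the robot and the scene stay as the last step left them, time stands still between calls to the robot, and variables do not carry over. Pictures are saved under pics/ and viewed, and the job is handed in when it is done.

Besides the shell and the picture viewer there is one more tool, called after "Request:" as name(argument=value, ...) on one line, values as JSON. move_arm: Moves the arm, as the interface text tells. Its arguments: {"type":"object","properties":{"motion":{"type":"string"},"grip":{"type":"number"},"newtons":{"type":"number"}},"required":["motion"]}

```bash
mkdir -p pics
python3 - <<'E'
from station import robot
import cv2,numpy as np
for n in("scene","top"):
    im,d=robot.snapshot(n); cv2.imwrite(f"pics/{n}0.png",im[:,:,::-1]); np.savez(f"{n}0.npz",im=im,d=d)
    print(n,robot.camera_info(n))
print(robot.camera_info("wrist"));print(robot.sense())
E
```

```text
scene {'vfov': 46.48257153150166, 'cx': 257.31887486059065, 'cy': 186.64896213441375, 'D': array([0.05431347, 0.        , 0.        , 0.        , 0.        ]), 'T': array([[-8.11750205e-01,  3.55798895e-01, -4.63107709e-01,
         1.26043732e+03],
       [ 5.83578249e-01,  4.63886778e-01, -6.66517430e-01,
         9.51562662e+02],
       [-2.23166223e-02, -8.11305247e-01, -5.84196683e-01,
         9.80552764e+02],
       [ 0.00000000e+00,  0.00000000e+00,  0.00000000e+00,
         1.00000000e+00]])}
top {'vfov': 51.786343324976826, 'cx': 251.42908808009093, 'cy': 188.15510332329208, 'D': array([-0.12850164,  0.        ,  0.        ,  0.        ,  0.        ]), 'T': array([[-1.91355668e-03, -9.84048766e-01,  1.77888629e-01,
         3.45083480e+02],
       [-9.99914325e-01, -4.20646393e-04, -1.30830695e-02,
         4.66846146e+01],
       [ 1.29492066e-02, -1.77898424e-01, -9.83963652e-01,
         1.56501267e+03],
       [ 0.00000000e+00,  0.00000000e+00,  0.00000000e+00,
         1.00000000e+00]])}
{'vfov': 61.931235098473, 'cx': 253.5987068408719, 'cy': 182.9239194714395, 'D': a
[... 407 characters left out ...]
   1.00000000e+00]])}
{'t': 0.1, 'qpos': array([-1.28369033,  0.60003126, -0.00251901,  1.60003219,  0.00182009,
        0.94288587, -0.07976559]), 'dq': array([-0.0012302 , -0.00178461, -0.00019457, -0.00163416,  0.00037604,
        0.00070406,  0.00045574]), 'joint_torque': array([ 4.82250965e-03, -7.66555238e+01,  1.50202140e+00, -2.52932149e+01,
       -5.23443741e-02,  1.37356954e-02,  5.91982143e-05]), 'eef_pos': array([257.86123207, 677.1424034 , 217.86301089]), 'ee_rot': array([ 1.80859872e-01,  9.83508641e-01, -6.76194965e-04, -4.46136193e-05]), 'force': array([0.37920997, 0.44591514, 0.11176178]), 'moment': array([ 0.01613001,  0.01991159, -0.02229784]), 'width': 93.08871465024338}
```

View pics/scene0.png

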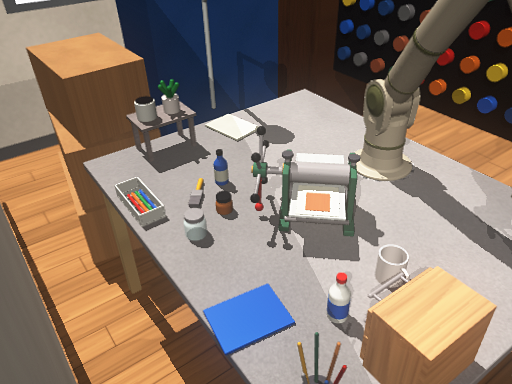

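View pics/top0.png

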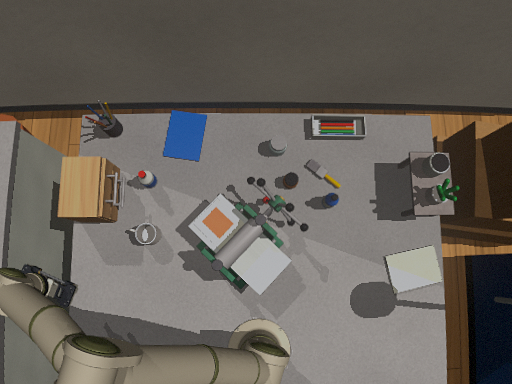

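```bash
cat > h.py <<'E'
import numpy as np,cv2
from station import robot
def pts(n,d,T=None):
    c=robot.camera_info(n); T=c['T'] if T is None else T
    f=192/np.tan(np.radians(c['vfov']/2)); K=np.array([[f,0,c['cx']],[0,f,c['cy']],[0,0,1.]])
    v,u=np.mgrid[:384,:512]
    p=cv2.undistortPoints(np.stack([u,v],-1).reshape(-1,1,2).astype(float),K,c['D']).reshape(384,512,2)
    P=np.dstack([p*d[...,None],d])
    W=P@T[:3,:3].T+T[:3,3]; W[d<=0]=np.nan
    return W
E
python3 - <<'E'
from h import *
for n,(a,b,c,d_) in dict(scene=(110,240,180,370),top=(130,300,180,360)).items():
    z=np.load(n+"0.npz"); im=z['im'][a:b,c:d_]
    cv2.imwrite(f"pics/{n}0z.png",cv2.resize(im[:,:,::-1],None,fx=4 if n=='scene' else 3,fy=4 if n=='scene' else 3,interpolation=cv2.INTER_CUBIC))
    W=pts(n,z['d']); np.save(n+"W.npy",W)
    I=z['im'].astype(int)
    red=(I[...,0]>110)&(I[...,1]<50)&(I[...,2]<50)
    k,l,s,ce=cv2.connectedComponentsWithStats(red.astype(np.uint8))
    for i in range(1,k):
        if s[i,4]>5: print(n,ce[i],s[i,4],np.nanmedian(W[l==i],0))
E
```

```text
scene [478.93632959  29.11235955] 267 [-517.07610378  -33.61131038  410.10161419]
scene [445.71341463  56.93902439] 164 [-515.51200932 -144.67029117  267.05915476]
scene [258.72727273 207.72727273] 11 [582.11354262 -18.17310131  39.15747462]
scene [343.57142857 368.21428571] 14 [859.63873509 640.21492652 208.38308812]
top [336.5 124. ] 94 [ 895.078274   -326.46953759   17.88580187]
top [141.45454545 173.78787879] 33 [653.91691805 433.0777378  149.9438558 ]
top [265.69230769 198.30769231] 13 [576.47265578 -26.36474272  50.47203422]
```

```bash
ls pics
```

```text
scene0.png
scene0z.png
top0.png
top0z.png
```

View pics/scene0z.png

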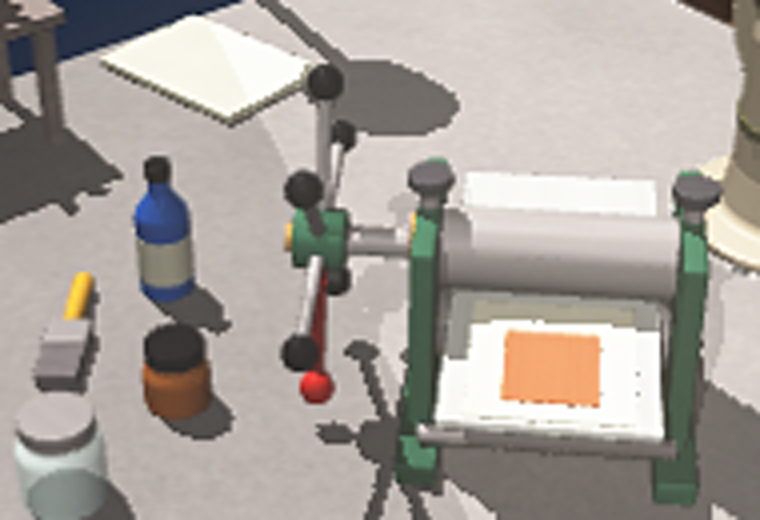

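View pics/top0z.png

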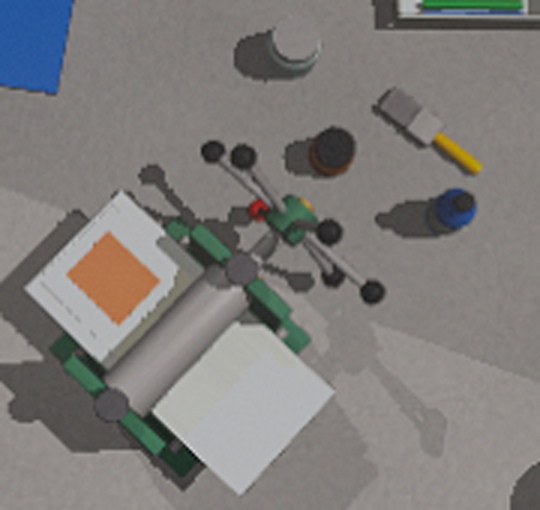

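```bash
cat >> h.py <<'E'
from scipy.optimize import least_squares
# params: hx,hy (hub), psi (press x dir), th
def knobs(p):
    hx,hy,psi,th=p[:4]; 
    ex=np.array([np.cos(psi),np.sin(psi),0]); C=np.array([hx,hy,160.])
    a=th+np.arange(6)*np.pi/3
    return C+130*(np.cos(a)[:,None]*np.array([0,0,1])-np.sin(a)[:,None]*ex), C, ex
def segmask(I,W,c):
    # points close to wheel: within 175mm of hub, above table
    with np.errstate(invalid='ignore'):
        r=np.linalg.norm(W-c,axis=-1)
        return (r<165)&(r>60)&(W[...,2]>15)
E
python3 - <<'E'
from h import *
allp=[]
for n,px in dict(scene=[(324/4+180,82/4+110),(342/4+180,134/4+110),(303/4+180,190/4+110),(300/4+180,352/4+110),(316/4+180,387/4+110)],top=[(251,180.3),(261,182.3),(290,207),(291,222),(304,227),(266,200)]).items():
    z=np.load(n+"0.npz");W=np.load(n+"W.npy");I=z['im'].astype(int)
    for u,v in px:
        u0,v0=int(round(u)),int(round(v))
        P=W[v0-1:v0+2,u0-1:u0+2].reshape(-1,3); m=np.nanmedian(P,0)
        T=robot.camera_info(n)['T']; d=m-T[:3,3]; d/=np.linalg.norm(d)
        c=m+14*d; print(n,u0,v0,c.round(1)); allp.append(c)
A=np.array(allp)
best=None
for psi0 in(0.6,0.9):
  for th0 in np.radians(range(-180,180,15)):
    def f(p):
        K=knobs(p)[0]
        D=np.linalg.norm(A[:,None]-K[None],axis=2)
        r=D.min(1); 
        for i in (4,10): r[i]=D[i,0]
        return r
    s=least_squares(f,[560,-50,psi0,th0],loss='soft_l1',f_scale=5)
    if best is None or s.cost<best.cost: best=s
print(best.x,np.degrees(best.x[2:]),f(best.x).round(1)); print(knobs(best.x)[0].round(0))
np.save("fit.npy",best.x)
E
```

```text
scene 261 130 [513.8 -93.6 281.1]
scene 266 144 [ 450.9 -151.4  180.6]
scene 256 158 [6.019e+02 6.000e-01 2.565e+02]
scene 255 198 [632.9  34.4 135.7]
scene 259 207 [575.5 -27.6  35.2]
top 251 180 [633.4  29.3 137.9]
top 261 182 [602.   -2.8 260.3]
top 290 207 [514.3 -96.6 281.9]
top 291 222 [ 485.6 -123.9   61.9]
top 304 227 [ 456.5 -155.5  183.7]
top 266 200 [572.4 -29.9  44.3]
[557.50053909 -52.26447976   3.9528698   34.19513083] [ 226.48275638 1959.23667653] [14.3 19.3 14.6 14.8 16.6 17.  15.8 15.9 19.6 16.4 20.9]
[[ 589.  -19.   38.]
 [ 501. -112.   59.]
 [ 469. -145.  181.]
 [ 526.  -86.  282.]
 [ 614.    7.  261.]
 [ 646.   41.  139.]]
```

Run:
```python
from h import *
A=np.array([[513.8,-93.6,281.1],[450.9,-151.4,180.6],[601.9,.6,256.5],[632.9,34.4,135.7],[575.5,-27.6,35.2],[633.4,29.3,137.9],[602,-2.8,260.3],[514.3,-96.6,281.9],[485.6,-123.9,61.9],[456.5,-155.5,183.7],[572.4,-29.9,44.3]])
p=np.load('fit.npy');p[2]-=np.pi; p[3]=-p[3]; p[:2]=543.5,-61
p[3]=(p[3]+np.pi)%(2*np.pi)-np.pi
idx=np.linalg.norm(A[:,None]-knobs(p)[0][None],axis=2).argmin(1);print(idx)
s=least_squares(lambda p:(knobs(p)[0][idx]-A).ravel(),p,loss='soft_l1',f_scale=4)
print(s.x,np.degrees(s.x[2:]));print(s.fun.reshape(-1,3).round(1));print(knobs(s.x)[0].round(1));np.save('fit.npy',s.x)
W=np.load('topW.npy');Ws=np.load('sceneW.npy')
for nm,u,v in [('ink',290,180),('blue',330,200),('glass',278,147),('brushferrule',313,164),('brushend',338,186),('mug',146,234),('white',148,179)]:
    print(nm,W[v-1:v+2,u-1:u+2].reshape(-1,3).mean(0).round(0))
```

```text
[3 4 2 1 0 1 2 3 5 4 0]
[543.89481404 -61.65806855   0.80685112  -2.79446175] [  46.22916373 -160.11086404]
[[-0.5  0.   1.1]
 [ 4.5 -2.7  2.2]
 [-0.1 -1.8  2.9]
 [-0.5 -3.6  1.5]
 [-1.  -2.1  2.6]
 [-1.   1.5 -0.7]
 [-0.2  1.6 -0.9]
 [-1.   3.   0.3]
 [ 0.4  1.8 -1.3]
 [-1.1  1.4 -0.9]
 [ 2.1  0.2 -6.5]]
[[ 574.5  -29.7   37.8]
 [ 632.4   30.8  137.2]
 [ 601.8   -1.2  259.4]
 [ 513.3  -93.6  282.2]
 [ 455.4 -154.1  182.8]
 [ 486.  -122.1   60.6]]
ink [ 648. -123.   66.]
blue [ 564. -268.  106.]
glass [775. -77.  84.]
brushferrule [ 724. -223.   18.]
brushend [ 634. -322.   15.]
mug [443. 443.   6.]
white [644. 419. 107.]
```

```bash
cat >> h.py <<'E'
from scipy.spatial.transform import Rotation as R, Slerp
def Rgoal():
    psi=np.load('fit.npy')[2]; x=np.array([np.cos(psi),np.sin(psi),0]); z=np.array([0,0,-1.]); return R.from_matrix(np.stack([x,np.cross(z,x),z],1))
def plan(way,n,Rg=None,pose=None):
    s=robot.sense(); p=s['eef_pos']; r0=R.from_quat(s['ee_rot'])
    if pose: p,r0=pose
    Rg=Rg or r0
    W=np.vstack([p,np.atleast_2d(way)]); L=np.r_[0,np.cumsum(np.linalg.norm(np.diff(W,axis=0),axis=1))]
    sl=Slerp([0,1],R.concatenate([r0,Rg])); rp=r0;pp=p; out=[]
    for i in range(1,n+1):
        t=i/n; q=np.array([np.interp(t*L[-1],L,W[:,k]) for k in range(3)]); rn=sl(t)
        d=rp.inv().apply(q-pp)/10; w=(rp.inv()*rn).as_rotvec()
        out.append(' '.join(f'{v:.2f}' for v in np.r_[d])+' '+' '.join(f'{v:.3f}' for v in w)); pp,rp=q,rn
    for i in range(0,n,5): print('; '.join(out[i:i+5]))
def ploc(x,y,z):
    f=np.load('fit.npy');c,s=np.cos(f[2]),np.sin(f[2]); return np.array([f[0]+c*x-s*y,f[1]+s*x+c*y,z])
def where():
    s=robot.sense();f=np.load('fit.npy');d=s['eef_pos'][:2]-f[:2];c,sn=np.cos(f[2]),np.sin(f[2])
    Rr=R.from_quat(s['ee_rot']); e=(Rr.inv()*Rgoal()).as_rotvec()
    print('t',s['t'],'press xyz',np.round([c*d[0]+sn*d[1],-sn*d[0]+c*d[1],s['eef_pos'][2]],1),'roterr',e.round(3),'F',s['force'].round(1),'w',round(s['width'],1))
E
python3 - <<'E'
from h import *
where(); plan([[300,600,380],[480,400,420],ploc(130,0,400)],20,Rgoal())
E
```

```text
t 0.1 press xyz [335.6 717.6 217.9] roterr [-1.000e-03  1.000e-03  1.971e+00] F [0.4 0.4 0.1] w 93.1
-1.55 -1.33 -3.76 -0.000 0.000 0.099; -1.67 -1.17 -3.76 -0.000 0.000 0.099; -1.78 -1.00 -3.76 -0.000 0.000 0.099; -1.87 -0.82 -3.76 -0.000 0.000 0.099; -3.51 -0.43 -1.60 -0.000 0.000 0.099
-4.23 0.08 -0.63 -0.000 0.000 0.099; -4.20 0.49 -0.63 -0.000 0.000 0.099; -4.13 0.90 -0.63 -0.000 0.000 0.099; -4.02 1.31 -0.63 -0.000 0.000 0.099; -3.88 1.70 -0.63 -0.000 0.000 0.099
-3.86 1.63 -0.35 -0.000 0.000 0.099; -4.11 1.15 0.22 -0.000 0.000 0.099; -3.98 1.55 0.22 -0.000 0.000 0.099; -3.81 1.94 0.22 -0.000 0.000 0.099; -3.60 2.30 0.21 -0.000 0.000 0.099
-3.36 2.64 0.21 -0.000 0.000 0.099; -3.08 2.96 0.21 -0.000 0.000 0.099; -2.77 3.25 0.21 -0.000 0.000 0.099; -2.44 3.51 0.21 -0.000 0.000 0.099; -2.08 3.73 0.21 -0.000 0.000 0.099
```

Request:
move_arm(motion="-1.55 -1.33 -3.76 0 0 0.1; -1.67 -1.17 -3.76 0 0 0.1; -1.78 -1 -3.76 0 0 0.1; -1.87 -0.8 -3.76 0 0 0.1; -3.5 -0.4 -1.6 0 0 0.1", grip=255, newtons=10)

```text
t: 0.72
eef_pos: [317.2, 576.4, 384.5]
ee_rot: [0.423, 0.906, -0.005, -0.0]
force: [0.6, 0.3, -1.3]
width: 47.6
```

Request:
move_arm(motion="-4.2 0.1 -0.6 0 0 0.1; -4.2 0.5 -0.6 0 0 0.1; -4.1 0.9 -0.6 0 0 0.1; -4 1.3 -0.6 0 0 0.1; -3.9 1.7 -0.6 0 0 0.1")

```text
t: 1.35
eef_pos: [460.0, 405.5, 413.5]
ee_rot: [0.644, 0.765, -0.007, 0.001]
force: [0.3, 0.3, -0.1]
width: 0.9
```

Run:
```python
from h import *
where();print(robot.sense()['eef_pos'],robot.sense()['qpos']); plan([ploc(130,0,400)],10,Rgoal())
```

```text
t 1.35 press xyz [279.3 383.8 413.5] roterr [-0.003  0.014  0.935] F [ 0.3  0.3 -0.1] w 0.9
[459.9871367  405.52782389 413.53678975] [-1.05299438  0.31740811  0.3314263   1.61283416 -0.10292924  1.24250777
 -0.53108427]
-3.97 1.08 0.17 -0.000 0.001 0.094; -3.86 1.44 0.16 -0.000 0.001 0.094; -3.70 1.80 0.16 -0.000 0.001 0.094; -3.52 2.14 0.15 -0.000 0.001 0.094; -3.31 2.46 0.15 -0.000 0.001 0.094
-3.06 2.75 0.15 -0.000 0.001 0.094; -2.79 3.03 0.14 -0.000 0.001 0.094; -2.50 3.27 0.14 -0.000 0.001 0.094; -2.18 3.49 0.14 -0.000 0.001 0.094; -1.84 3.68 0.14 -0.000 0.001 0.094
```

Request:
move_arm(motion="-4 1.1 0.2 0 0 0.095; -3.9 1.4 0.2 0 0 0.095; -3.7 1.8 0.2 0 0 0.095; -3.5 2.1 0.2 0 0 0.095; -3.3 2.5 0.2 0 0 0.095")

```text
t: 1.98
eef_pos: [548.0, 203.0, 401.3]
ee_rot: [0.815, 0.58, -0.009, 0.004]
force: [1.1, 0.5, -0.3]
width: 0.4
```

Request:
move_arm(motion="-3.1 2.75 0.1 0 0 0.095; -2.8 3 0.1 0 0 0.095; -2.5 3.3 0.1 0 0 0.095; -2.2 3.5 0.1 0 0 0.095; -1.8 3.7 0.1 0 0 0.095")

```text
t: 2.6
eef_pos: [624.8, -2.2, 394.4]
ee_rot: [0.933, 0.358, -0.011, 0.006]
force: [-0.3, 0.4, 0.2]
width: 0.6
```

Run:
```python
from h import *
where();print(robot.sense()['eef_pos'],robot.sense()['qpos']); plan([ploc(130,0,400)],5,Rgoal())
for n in("scene","wrist"):
    im,d=robot.snapshot(n); cv2.imwrite(f"pics/{n}1.png",im[:,:,::-1])
```

```text
t 2.6 press xyz [ 98.9 -17.3 394.4] roterr [ 0.002  0.025 -0.074] F [-0.3  0.4  0.2] w 0.6
[624.84178059  -2.23355358 394.4396062 ] [-0.5488231   0.38913713  0.67139089  1.62847065 -0.23190748  1.22703917
 -0.66958366]
0.59 -0.39 -0.13 0.000 0.005 -0.015; 0.60 -0.38 -0.12 0.000 0.005 -0.015; 0.60 -0.37 -0.12 0.000 0.005 -0.015; 0.61 -0.36 -0.12 0.000 0.005 -0.015; 0.62 -0.36 -0.11 0.000 0.005 -0.015
```

View pics/scene1.png

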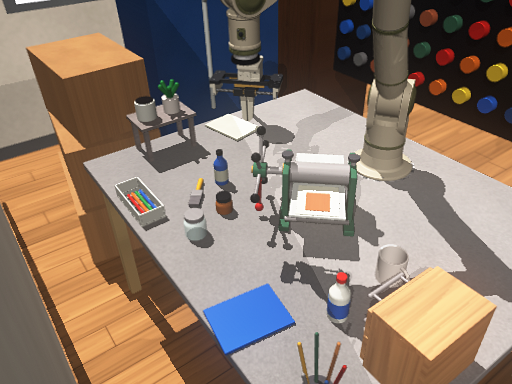

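View pics/wrist1.png

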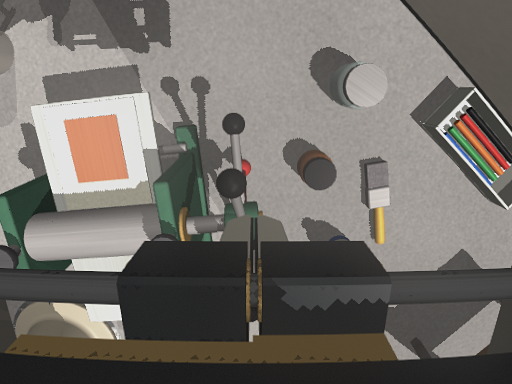

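Request:
move_arm(motion="0.6 -0.4 0.5 0 0.005 -0.015; 0.6 -0.4 1 0 0.005 -0.015; 0.6 -0.4 1 0 0.005 -0.015; 0.6 -0.35 1 0 0.005 -0.015; 0.6 -0.35 1 0 0.005 -0.015")

```text
t: 3.32
eef_pos: [632.2, 31.8, 344.4]
ee_rot: [0.919, 0.394, -0.0, 0.001]
force: [-0.2, -0.2, 0.3]
width: 0.6
```

Run:
```python
from h import *
where(); plan([ploc(125,0,246)],5,Rgoal())
c=robot.camera_info('scene');T=np.linalg.inv(c['T']);q=T[:3,:3]@robot.sense()['eef_pos']+T[:3,3];f=192/np.tan(np.radians(c['vfov']/2));print(q[:2]/q[2]*f+[c['cx'],c['cy']],q[2])
im,d=robot.snapshot("scene"); cv2.imwrite("pics/scene2.png",im[:,:,::-1]); W=pts('scene',d)
z=im[60:240,170:370];cv2.imwrite("pics/scene2.png",cv2.resize(z[:,:,::-1],None,fx=3.5,fy=3.2,interpolation=cv2.INTER_CUBIC))
```

```text
t 3.325 press xyz [128.6   0.8 344.4] roterr [0.001 0.001 0.003] F [-0.2 -0.2  0.3] w 0.6
-0.07 0.01 1.97 0.000 0.000 0.001; -0.07 0.02 1.97 0.000 0.000 0.001; -0.07 0.02 1.97 0.000 0.000 0.001; -0.07 0.02 1.97 0.000 0.000 0.001; -0.07 0.02 1.97 0.000 0.000 0.001
[252.89237506 139.6721141 ] 1275.646510646085
```

View pics/scene2.png

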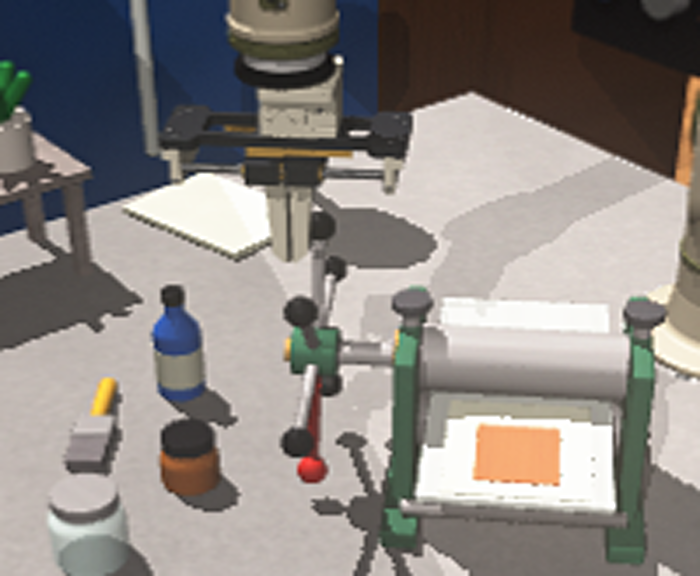

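Request:
move_arm(motion="-0.1 0 2 0 0 0; -0.1 0 2 0 0 0; -0.1 0 2 0 0 0; -0.1 0 2 0 0 0; -0.1 0 2 0 0 0")

```text
t: 4.0
eef_pos: [629.3, 31.0, 240.4]
ee_rot: [0.918, 0.397, 0.0, 0.001]
force: [0.5, -0.2, -0.3]
width: 0.6
```

Run:
```python
from h import *
where()
```

```text
t 4.0 press xyz [126.    2.4 240.4] roterr [ 0.001 -0.     0.009] F [ 0.5 -0.2 -0.3] w 0.6
```

Request:
move_arm(motion="-0.6 0.1 0 0 0 0; -0.6 0.1 0 0 0 0; -0.6 0 0 0 0 0; -0.6 0 -0.2 0 0 0; -0.6 0 -0.5 0 0 0")

```text
t: 4.62
eef_pos: [611.8, 9.4, 249.8]
ee_rot: [0.918, 0.398, 0.004, 0.0]
force: [1.9, 2.8, -2.2]
width: 0.5
```

```bash
cat > look.py <<'E'
from h import *
import sys
def look(tag,th_guess=None):
    where()
    f=np.load('fit.npy'); C=np.array([f[0],f[1],160.]); 
    im,d=robot.snapshot("scene"); W=pts('scene',d)
    z=im[90:230,190:330];cv2.imwrite(f"pics/s_{tag}.png",cv2.resize(z[:,:,::-1],None,fx=4,fy=4,interpolation=cv2.INTER_CUBIC))
    # angle estimation: render fit – knob positions projected; dark/red pixels
    T=robot.camera_info('scene')['T']
    I=im.astype(int); ex=np.array([np.cos(f[2]),np.sin(f[2]),0]); ey=np.array([-ex[1],ex[0],0])
    ray=W-T[:3,3]; ray/=np.linalg.norm(ray,axis=-1,keepdims=True)
    P=W-C+12*ray
    X,Y,Z=P@ex,P@ey,P[...,2]
    with np.errstate(invalid='ignore'):
        rr=np.hypot(X,Z); m=(abs(Y)<14)&(rr<150)&(rr>112)
        red=m&(I[...,0]>90)&(I[...,1]<60)&(I[...,2]<60)
        blk=m&(I.max(-1)<70)
    A=np.arctan2(-X,Z)
    if red.sum(): print('red n',red.sum(),'ang deg',np.degrees(np.angle(np.exp(1j*A[red]).mean())).round(1))
    if blk.sum(): print('blk n',blk.sum(),'mod60',(np.degrees(np.angle(np.exp(6j*A[blk]).mean()))/6).round(1), np.abs(np.exp(6j*A[blk]).mean()).round(2),'| hist',np.histogram(np.degrees(A[blk]),range(-180,181,20))[0])
look(sys.argv[1])
E
python3 look.py 3
```

```text
t 4.625 press xyz [9.830e+01 1.000e-01 2.498e+02] roterr [ 0.003 -0.007  0.011] F [ 1.9  2.8 -2.2] w 0.5
red n 39 ang deg -153.7
blk n 106 mod60 24.9 0.96 | hist [ 0  0  0  7 52  0  0  0  0  0  0  0  0 24  0  0 23  0]
```

View pics/s_3.png

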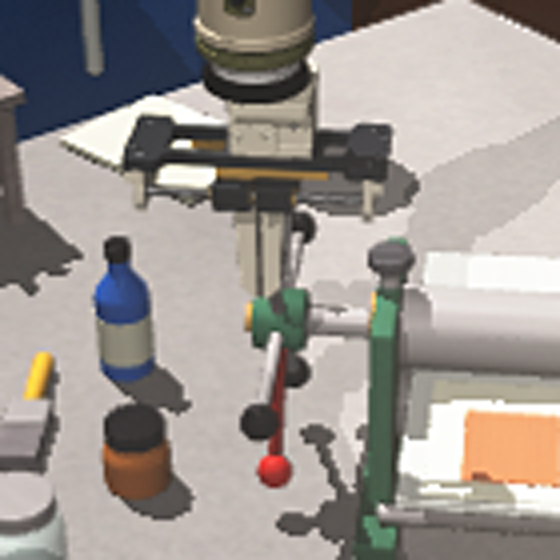

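Request:
move_arm(motion="-1 0 -0.6 0 0 0; -1 0 -0.6 0 0 0; -1 0 -0.5 0 0 0; -1 0 -0.3 0 0 0; -1 0 -0.2 0 0 0")

```text
t: 5.3
eef_pos: [578.8, -26.5, 275.8]
ee_rot: [0.917, 0.399, 0.008, -0.0]
force: [3.3, 5.0, 3.7]
width: 0.1
```

```bash
python3 look.py 4
```

```text
t 5.3 press xyz [ 49.5  -0.8 275.8] roterr [ 0.006 -0.015  0.013] F [3.3 5.  3.7] w 0.1
red n 42 ang deg -128.6
blk n 142 mod60 -11.5 0.96 | hist [ 0  0  0  0  0 64  0  0  3  0  0 31  0  0 16  0  0 28]
```

Request:
move_arm(motion="-1 0 0 0 0 0; -1 0 0.1 0 0 0; -1 0 0.2 0 0 0; -1 0 0.2 0 0 0; -1 0 0.3 0 0 0")

```text
t: 5.98
eef_pos: [543.5, -66.0, 268.0]
ee_rot: [0.917, 0.398, 0.01, 0.0]
force: [3.0, 3.5, 2.3]
width: 0.7
```

```bash
python3 look.py 5
```

```text
t 5.975 press xyz [ -3.4  -2.7 268. ] roterr [ 0.008 -0.018  0.012] F [3.  3.5 2.3] w 0.7
red n 49 ang deg -108.8
blk n 134 mod60 12.1 0.96 | hist [33  0  0  0  0  0 61  0  0  4  0  0 28  0  0  8  0  0]
```

Request:
move_arm(motion="-1 0.1 0.3 0 0.005 0; -1 0.1 0.4 0 0.005 0; -1 0.1 0.4 0 0.005 0; 1 0 -0.5 0 0 0; 2 0 -3 0 0 0")

```text
t: 6.65
eef_pos: [539.3, -72.3, 289.4]
ee_rot: [0.918, 0.396, 0.012, -0.004]
force: [0.6, -0.9, 0.2]
width: 0.5
```

```bash
python3 look.py 6
python3 - <<'E'
from h import *
plan([ploc(0,0,340),ploc(120,0,340)],10,Rgoal())
E
```

```text
t 6.65 press xyz [-10.8  -4.  289.4] roterr [ 0.002 -0.026  0.007] F [ 0.6 -0.9  0.2] w 0.5
red n 52 ang deg -92.0
blk n 169 mod60 29.5 0.96 | hist [ 0 46  0  0  0  0  0 58  0  1 17  0  0 22  0  0 25  0]
0.30 -0.19 -1.63 0.001 -0.003 0.001; 0.29 -0.19 -1.64 0.001 -0.003 0.001; 0.53 -0.16 -1.34 0.001 -0.003 0.001; 1.67 0.01 0.04 0.001 -0.003 0.001; 1.67 0.01 0.03 0.001 -0.003 0.001
1.67 0.01 0.03 0.001 -0.003 0.001; 1.67 0.01 0.02 0.001 -0.003 0.001; 1.67 0.00 0.02 0.001 -0.003 0.001; 1.67 0.00 0.01 0.001 -0.003 0.001; 1.67 0.00 0.01 0.001 -0.003 0.001
```

View pics/s_6.png

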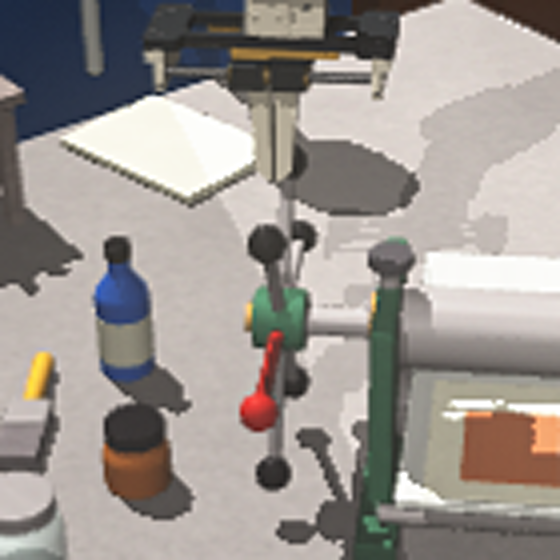

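Request:
move_arm(motion="0.3 -0.2 -1.6 0 -0.005 0; 0.5 -0.2 -1.2 0 -0.005 0; 2.5 0 0 0 -0.005 0; 2.5 0 0 0 -0.005 0; 2.5 0 0 0 -0.005 0")

```text
t: 7.32
eef_pos: [600.2, -3.4, 323.6]
ee_rot: [0.918, 0.397, 0.003, 0.003]
force: [-0.6, -0.9, 0.2]
width: 0.4
```

Request:
move_arm(motion="2.5 0 0 0 0 0; 2 0 0 0 0 0; 0.5 0 2.5 0 0 0; 0 0 2.5 0 0 0; 0 0 2 0 0 0")

```text
t: 7.95
eef_pos: [641.1, 43.0, 248.0]
ee_rot: [0.916, 0.401, 0.001, 0.003]
force: [0.5, 0.6, -0.1]
width: 0.3
```

```bash
python3 look.py 7
```

```text
t 7.95 press xyz [142.8   2.2 248. ] roterr [ 0.006 -0.     0.018] F [ 0.5  0.6 -0.1] w 0.3
red n 50 ang deg -92.1
blk n 82 mod60 29.8 0.98 | hist [ 0 44  0  0  0  0  0  2  0  0  0  0  0 10  0  0 26  0]
```

Request:
move_arm(motion="-1.3 0 0 0 0 0.01; -1.3 0.1 0 0 0 0; -0.9 0.1 -0.2 0 0 0; -0.7 0 -0.2 0 0 0; -0.8 0 -0.4 0 0 0")

```text
t: 8.62
eef_pos: [605.9, 3.0, 255.4]
ee_rot: [0.918, 0.396, 0.0, 0.003]
force: [3.9, 4.0, -0.9]
width: 0.7
```

Request:
move_arm(motion="-1 0 -0.5 0 0 0; -1 0 -0.4 0 0 0; -1 0 -0.3 0 0 0; -1 0 -0.2 0 0 0; -1 0 -0.1 0 0 0")

```text
t: 9.25
eef_pos: [575.7, -29.4, 276.1]
ee_rot: [0.917, 0.398, 0.008, 0.002]
force: [2.9, 4.5, 3.3]
width: 0.1
```

```bash
python3 look.py 8
```

```text
t 9.25 press xyz [ 45.3  -0.7 276.1] roterr [ 0.01  -0.014  0.012] F [2.9 4.5 3.3] w 0.1
red n 51 ang deg -70.3
blk n 127 mod60 -9.5 0.98 | hist [ 0  0 53  0  0  0  0  0  0  0  0 32  0  0 14  0  0 28]
```

Request:
move_arm(motion="-1 0 0 0 0 0; -1 0 0.1 0 0 0; -1 0 0.2 0 0 0; -1 0.1 0.2 0 0 0; -1 0.1 0.3 0 0 0")

```text
t: 9.93
eef_pos: [542.9, -68.3, 269.0]
ee_rot: [0.917, 0.399, 0.011, 0.002]
force: [1.5, 3.8, 2.9]
width: 0.5
```

Request:
move_arm(motion="-1 0.1 0.3 0 0.005 0; -1 0.1 0.4 0 0.005 0; -0.9 0.1 0.4 0 0.005 0; 1 0 -0.5 0 0 0; 2 0 -3 0 0 0")

```text
t: 10.55
eef_pos: [540.2, -73.8, 290.7]
ee_rot: [0.918, 0.396, 0.014, -0.002]
force: [0.6, 0.8, 0.7]
width: 0.3
```

```bash
python3 look.py 9
```

```text
t 10.55 press xyz [-11.4  -5.7 290.7] roterr [ 0.007 -0.028  0.008] F [0.6 0.8 0.7] w 0.3
red n 23 ang deg -33.9
blk n 178 mod60 29.1 0.97 | hist [ 0 46  0  0 63  0  0  0  0  0 22  0  0 22  0  0 25  0]
```

View pics/s_9.png

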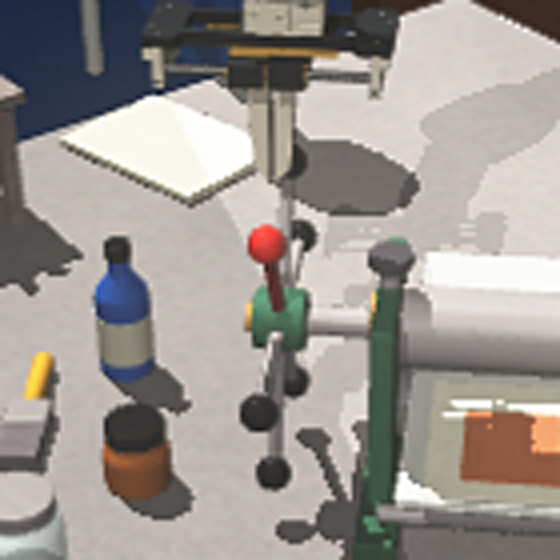

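Request:
move_arm(motion="0.3 -0.3 -1.6 0 -0.005 0; 0.5 -0.3 -1.2 0 -0.005 0; 2.5 0 0 0 -0.005 0; 2.5 0 0 0 -0.005 0; 2.5 0 0 0 -0.005 0")

```text
t: 11.22
eef_pos: [599.2, -3.3, 325.0]
ee_rot: [0.918, 0.398, 0.005, 0.005]
force: [0.4, 0.6, 0.7]
width: 0.2
```

Request:
move_arm(motion="2.5 0 0 0 0 0; 1.5 0 0 0 0 0; 0.3 0 2.5 0 0 0.01; 0 0 2.5 0 0 0; 0 0 2 0 0 0")

```text
t: 11.85
eef_pos: [634.7, 36.5, 249.7]
ee_rot: [0.918, 0.396, 0.003, 0.005]
force: [-0.3, -0.2, -0.2]
width: 0.5
```

```bash
python3 look.py 10
```

```text
t 11.85 press xyz [133.8   2.3 249.7] roterr [ 0.011 -0.002  0.008] F [-0.3 -0.2 -0.2] w 0.5
blk n 153 mod60 29.1 0.97 | hist [ 0 45  0  0 64  0  0  0  0  0  0  0  0 18  0  0 26  0]
```

Request:
move_arm(motion="-1.1 0.1 0 0 0 0; -1 0.1 0 0 0 0; -0.8 0 -0.2 0 0 0; -0.7 0 -0.2 0 0 0; -0.8 0 -0.4 0 0 0")

```text
t: 12.52
eef_pos: [604.1, 1.5, 257.1]
ee_rot: [0.918, 0.396, 0.002, 0.005]
force: [2.3, 2.5, -0.9]
width: 0.5
```

Request:
move_arm(motion="-1 0 -0.5 0 0 0; -1 0 -0.4 0 0 0; -1 0 -0.3 0 0 0; -0.8 0 -0.2 0 0 0; -0.8 0 -0.1 0 0 0")

```text
t: 13.15
eef_pos: [574.4, -30.1, 276.7]
ee_rot: [0.917, 0.398, 0.008, 0.004]
force: [3.1, 3.5, 3.6]
width: 0.3
```

```bash
python3 look.py 11
```

```text
t 13.15 press xyz [ 4.390e+01 -2.000e-01  2.767e+02] roterr [ 0.014 -0.012  0.011] F [3.1 3.5 3.6] w 0.3
blk n 189 mod60 -9.0 0.97 | hist [ 0  0 52  0  0 65  0  0  0  0  0 30  0  0 11  0  0 31]
```

Request:
move_arm(motion="-0.35 0 0 0 0 0; -0.35 0 0 0 0 0; -0.35 0 0 0 0 0; -0.3 0 0 0 0 0; -0.2 0 0 0 0 0")

```text
t: 13.82
eef_pos: [563.0, -43.1, 276.9]
ee_rot: [0.918, 0.397, 0.009, 0.004]
force: [2.2, 3.1, 3.3]
width: 0.3
```

```bash
python3 look.py 12
```

```text
t 13.825 press xyz [ 26.6  -0.9 276.9] roterr [ 0.015 -0.012  0.011] F [2.2 3.1 3.3] w 0.3
blk n 183 mod60 -1.4 0.97 | hist [11  0 46 12  0 44 22  0  1  0  0 14 12  0  0  0  0 21]
```

Request:
move_arm(motion="-0.2 0 0 0 0 0; -0.1 0 0 0 0 0; 1.5 0 0 0 0 0; 3 0 -1 0 0 0; 3 0 -4 0 0 0")

```text
t: 14.5
eef_pos: [608.6, 8.5, 324.9]
ee_rot: [0.919, 0.395, 0.003, 0.004]
force: [0.8, -0.0, -0.9]
width: 0.6
```

Request:
move_arm(motion="4 0 -4 0 0 0; 4 0 -4 0 0 0; 3 0 -3 0 0 0; 0 0 0 0 0 0; 0 0 0 0 0 0")

```text
t: 15.12
eef_pos: [685.6, 94.3, 436.0]
ee_rot: [0.918, 0.396, -0.001, 0.005]
force: [0.1, -0.8, 0.1]
width: 0.3
```

```bash
python3 look.py 13
python3 - <<'E'
from h import *
im,d=robot.snapshot("top");W=pts('top',d);I=im.astype(int)
cv2.imwrite("pics/top13.png",cv2.resize(im[100:300,120:400,::-1],None,fx=2.8,fy=2.8,interpolation=cv2.INTER_CUBIC))
z0=np.load('scene0.npz');im,d=robot.snapshot('scene');W=pts('scene',d);f=np.load('fit.npy');C=np.array([f[0],f[1],160]);I=im.astype(int)
T=robot.camera_info('scene')['T']
m=(I[...,0]>90)&(I[...,1]<50)&(I[...,2]<50)&(np.linalg.norm(np.nan_to_num(W)-C,axis=-1)<160)
k,l,s,ce=cv2.connectedComponentsWithStats(m.astype(np.uint8))
ex=np.array([np.cos(f[2]),np.sin(f[2]),0])
p=W[m];p=p[p[:,2]>270]; c=p.mean(0); r=c-T[:3,3];r/=np.linalg.norm(r); c=c+11*r
print(len(p),'red c',c.round(1),'ang',np.degrees(np.arctan2(-(c-C)@ex,c[2]-160)))
E
```

```text
t 15.125 press xyz [210.7   5.6 436. ] roterr [0.008 0.006 0.008] F [ 0.1 -0.8  0.1] w 0.3
red n 27 ang deg -0.2
blk n 174 mod60 -0.1 0.96 | hist [20  0 32 24  0 36 28  0  0  0  0 11 16  0  0  0  0  7]
4 red c [550.6 -67.2 276.9] ang -0.2988850422061958
```

View pics/s_13.png

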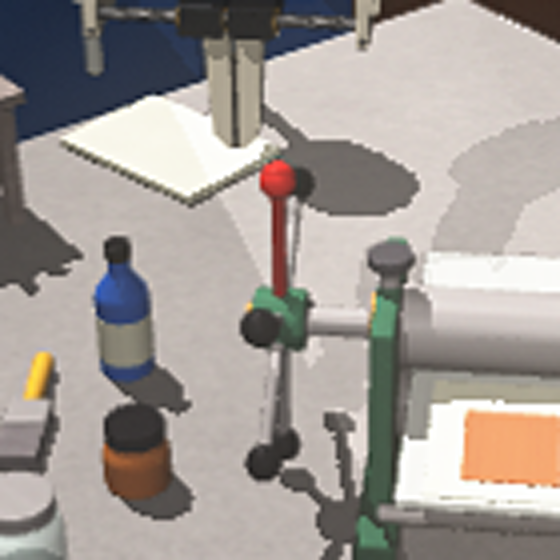

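View pics/top13.png

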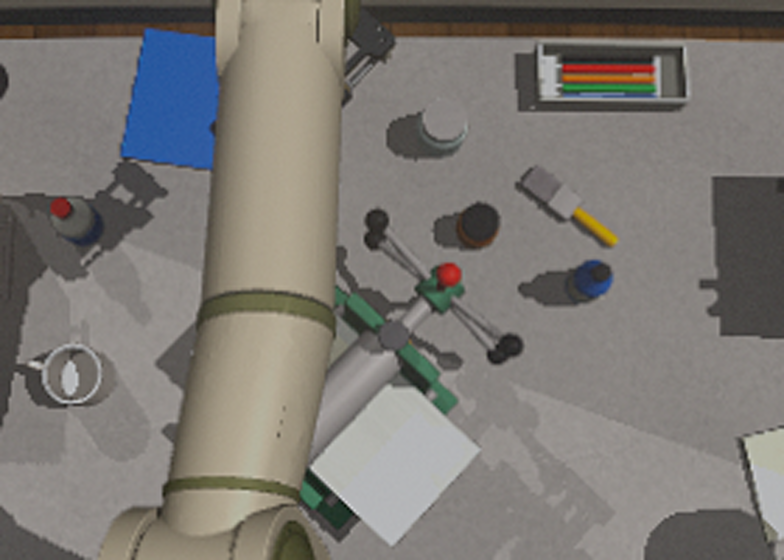

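The red knob is at the top, about -0.2° from vertical. The hand is clear, and the things around the press have not moved. I'm handing the job in.

```bash
python3 -c "
from station import robot
print(robot.sense()['dq'].round(3)); print(robot.job_done())"
```

```text
[ 0.004 -0.005  0.003 -0.005 -0.     0.     0.   ]
the job is handed in; nothing more can be done
None
```

The press is parked: the red knob points straight up, and I handed the job in at about 15 s of the 64 s allowed.

- **What I did:** With the gripper shut, I pushed three knobs in turn with the fingertips, following their arc. That turned the wheel about 160°. I then drew the hand back and up.
- **Wheel angle:** After I let go, the scene camera put the red spoke at -0.2° (red knob) and -0.1° (black knobs). The limit is about 5°. A cruder check from only four red pixels gave -0.3°.
- **Forces:** The sensed tool force read at the end of each move was never more than about 7 N. I did not read it during the moves.
- **Wheel at rest:** I did not measure the wheel's speed. The last two camera readings after I let go agreed on the angle.
- **Bystanders:** They look unmoved in the last scene and top pictures. I judged that by eye and did not re-measure their positions.
- **Hand:** At the end the fingertips were about 210 mm to the side of the hub and 436 mm above the table, with the force reading near zero.

No check failed.

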